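# Pack and wedge the rod bender tight on the bench, and hold the wedge

### The job

Get the rod bender's base plate tight on the bench for bending: stand plywood packers upright in the gap between the plate and the sloping cleat, as many as it takes for the wedge to close the rest, then push the wedge in along the cleat, thin end first and flat on the bench, until you feel it go tight with its thin end past the middle of the cleat. Keep the plate against its fence, and leave the mallet, try square and tape measure where they are. Finish holding: keep your grip on the wedge, pressed in so that it stays tight, and do not let go.

Things in the scene. Friction and masses are not known exactly. Their poses are not given: they have to be found in the camera images.
- cleat: Dark wood bar screwed to the bench, 110 x 44 x 20 mm high. Origin: on the bench, on its sloping face towards the bender, 47.5 mm along the face from its -x end. Own x: along the plate's edge, the way the wedge is driven; y: towards the plate; z up. The face lies at y = x/6 (9.46 deg off x): the gap is wide at -x and narrows to +x. The middle of the face is near x = 8 mm.
- fence: Dark straight wood bar screwed to the bench, 220 (x) x 40 (y) x 20 mm high, on the far side of the base plate from the cleat, its axes parallel to the cleat's. Origin: centre of its underside. Its -y face touches the plate.
- bender: Rod bender on an aluminium plate 220 (x) x 180 (y) x 16 mm thick, loose on the bench, +y edge on the fence, 2.5 to 3.2 kg. Origin: centre of the plate's underside; axes parallel to the cleat's. The edge at the gap is at y = -90 mm; the gap there at the cleat's x = 0 is 31 to 48 mm. Die and lever, 60 mm high, keep 75 mm clear of that edge; only 4 mm bolt heads stand nearer.
- packer1: Plywood packer 56 long (x) x 12 thick (y) x 40 mm high (z), 25 g, standing on its long edge. Origin: centre of its underside. Three alike; one or two are needed.
- packer2: Plywood packer like packer1.
- packer3: Plywood packer like packer1.
- wedge: Wood wedge 180 long, 40 mm high, lying on the bench, 110 g. Origin: centre of the underside of its parallel butt (x -20 to 20, y -15 to 15 mm), the part to grip or push. x points to the thin end at x = 160. Straight side y = +15, goes against the packers; tapered side 1 in 6 from y = -15 at x = 20 to y = 8.3 at x = 160 (6.7 mm thick), slides on the cleat and matches its slope.
- wedge_tip (a point): Middle of the wedge's thin end, at its underside. With r mm of the gap left after packing (at the cleat's x = 0) the wedge goes tight with its thin end at x = 6 r - 40 mm of the cleat. Its tapered part is waxed (friction about 0.25), the butt bare wood (0.6).
- mallet: Wooden joiner's mallet lying on its side, head 120 x 60 x 70 mm high, handle 190 mm towards its -y. Origin: under the middle of the head. Bystander.
- try_square: Try square lying flat, wooden stock 115 mm, steel blade 150 mm. Bystander.
- tape_measure: Yellow tape measure, 70 x 34 x 66 mm high. Bystander.

How it is judged:
By the outcome, as a careful person would: the job done as asked, in the order asked, and still so for the second after the job is handed in, while the arm keeps its last pose, push and grip.
It also fails if it takes over 70 s, if anything falls off the work surface, if the arm or the gripper's body presses on something with over 40 N, if the wrist force passes 120 N, or if a joint passes its speed limit or range.

### The arm

A 6-joint arm with a two-finger parallel gripper is mounted at the origin on the work surface. World frame = base frame: x ahead of the robot, y to its left, z up, the work surface at z = 0. Lengths are in m, angles in rad, forces in N, time in s.
With the tool pointing down it reaches from about 0.425 to 0.925 m from the base axis. Payload 12.5 kg.
Tool frame: the origin (TCP) lies between the finger pads; the fingertips stand 22 mm ahead of it and the grasp point (between the pads) lies 3 mm ahead of it; z points along the fingers, y is the line along which they close (so a half turn about z gives the same grasp; the last joint's range is limited). The gripper opens to 85 mm and grips with 20 to 120 N. Pads are 22 mm wide; open, the fingers measure 114 mm over their backs; the gripper's body (76 mm by 85 mm) begins 54 mm behind the grasp point. The pads swing forward as they close: fully open they stand 13 mm farther back than shut.
Start: joints at [-1.422, 0.491, 1.559, -0, 1.092, -0.106], TCP at [0.158, -0.605, 0.253] pointing down, gripper open.
Joint ranges: [-3.1, 3.1], [-0.84, 2.19], [0.05, 2.79], [-1.13, 4.28], [0.06, 2.93], [-2.69, 2.69]. Speed limits (rad/s): [2.22, 2.22, 2.79, 3.14, 3.14, 3.14].

### API

Orientations are given as [roll, pitch, yaw] about the fixed x, y, z axes, in that order (R = Rz(yaw) Ry(pitch) Rx(roll)).
In Python, from cell import arm gives the robot as it stands. The module is installed in compiled form; this text tells all that it offers.
- The arm moves only by the tool servo_tool, never from a script. Its argument "motion" is a list of rows, each a list of 5 numbers: the shift along the tool's x, y, z scaled (see below), then the turn about the tool's z scaled (see below), then the finger opening in mm, from 0 to 85.4. In form: [[x, y, z, roll, gripper], ...]. A call has exactly 10 rows; each row shifts and turns the commanded pose from where the row before left it, along the tool's axes as they then stand; what a row does not reach is not made up. The controller multiplies each number of a shift by 0.075 m and each number of a turn by pi rad. A row lasts 1/10 s, in which the tool goes at most 50 mm and 8.59 degrees, less where a joint would pass 70% of its speed; a pose out of reach is approached as far as the arm can. A call with a number of a shift or a turn outside -1 to 1 is refused whole. A call with a gripper value outside its range is refused whole. The fingers move at their own pace and stop on an object; "grip_force" is the grip in N (left out, the last holds). Time passes only in rows, so rows that do not move let the fingers close, or fill a call up. It gives the time, the measured TCP pose, the force, the opening and the grip force at its end, in the units of the state.
- arm.get_state(): the state, without advancing time (a new reading comes with each control period).
- arm.capture(name): name is "scene" or "top" or "wrist"; returns a dict with "image" (480x640x3 uint8, red, green, blue), "range_z" (480x640 float32, m along the optical axis (not along the pixel's ray), 0 where there is no reading), "fx", "fy", "cx", "cy" (pixels), "origin" and "attitude" of the camera in the world. Camera axes: x right, y up, looking along -z (the intrinsics and any distortion apply to the point x, -y, -z); pixel columns grow to the right and rows downward; lengths in m; the calibration is good to about 2 mm. A picture is of the moment at which its call begins.
- arm.hand_in(): hands the job in; it is judged then, once.
Trained networks look in a picture, given as the dict that the camera call returned (one of the last four; its "shot" number tells which), for a name from the list of things; names that differ only in an ending like _2 or _b are one class to them, and where a whole thing is asked for, a point or a joint stands for the part that bears it (a point fixed in the world has none). Each returns a list of dicts, best first, with "confidence" (0 to 1); they miss things now and then, are a little off and sometimes report something else, mostly with a low value. They report only what shows in the picture. A call takes as long as a camera call.
- arm.outline_of(picture, query): "pixels" (480x640 bool, what is visible of it).
- arm.pinpoint(picture, query): "centre" ([x, y, z] in m, in world coordinates, good to about 4 mm: a listed point, or the origin of a listed thing).
The state is a dict: "clock": time; "joint_pos": joint angles; "dq": joint speeds; "effort": joint torques, N m; "tool_pos": TCP position; "tcp_rot": TCP orientation; "wrist_force": force on the tool from outside, world axes, zero at the start; "moment": the same for the moment, N m; "grip_width": finger opening in m; "grip_force": force on a finger pad.
Only numpy, scipy, OpenCV 4.12 (cv2) and the standard library are available. Lean on these libraries where they do the work, as an engineer would, in place of code of your own. Each camera call takes 0.05 s, during which the arm holds its last target. There are 200 camera calls.

## Working session

There is one attempt and no reset: what is moved stays moved. The work goes in short steps, Python scripts to look and compute and a tool call to move; the robot and the scene stay as the last step left them, time stands still between calls to the robot, and variables do not carry over. Pictures are saved under pics/ and viewed, at most 10 in all, crops included, and the job is handed in when it is done.

Besides the shell and the picture viewer there is one more tool, called after "Call:" as name([rows], argument=value, ...), one row to a line, values as JSON. servo_tool: Moves the arm, as the interface text tells. Its arguments: {"type":"object","properties":{"motion":{"type":"array","items":{"type":"array","items":{"type":"number"}}},"grip_force":{"type":"number"}},"required":["motion"]}

```bash
mkdir -p pics; cat > h.py <<'E'
import numpy as np, cv2
from cell import arm
def cap(n,name=None):
    p=arm.capture(n)
    if name: cv2.imwrite('pics/'+name+'.png',cv2.cvtColor(p['image'],cv2.COLOR_RGB2BGR))
    return p
def Rm(p):
    from scipy.spatial.transform import Rotation as R
    a=np.array(p['attitude'],float)
    if a.shape==(3,3): return a
    return R.from_quat(a).as_matrix() if a.size==4 else R.from_euler('xyz',a).as_matrix()
def cloud(p):
    z=p['range_z']; v,u=np.mgrid[0:480,0:640]
    c=np.stack([(u-p['cx'])/p['fx']*z,-(v-p['cy'])/p['fy']*z,-z],-1)
    w=c@Rm(p).T+np.array(p['origin']); w[z==0]=np.nan
    return w
E
python3 - <<'E'
from h import *
s=arm.get_state(); print({k:np.round(v,3).tolist() for k,v in s.items()})
for n in ['scene','top']:
    p=cap(n,n+'0'); print(n,[ (k,np.shape(v) if np.size(v)>12 else v) for k,v in p.items()])
    w=cloud(p)
    for q in ['cleat','fence','bender','packer1','wedge','wedge_tip','mallet','try_square','tape_measure']:
        for d in arm.pinpoint(p,q)[:4]: print(q,np.round(d['centre'],3),round(d['confidence'],2))
        if q=='wedge_tip': continue
        for o in arm.outline_of(p,q)[:3]:
            m=o['pixels']; P=w[m]; P=P[~np.isnan(P[:,0])]
            if len(P)<10: continue
            top=P[P[:,2]>np.percentile(P[:,2],90)-0.006]
            r=cv2.minAreaRect((top[:,:2]*1000).astype(np.float32))
            print('   ',round(o['confidence'],2),m.sum(),'zmax',np.round(np.percentile(P[:,2],90),3),'rect',np.round(r[0],1),np.round(r[1],1),round(r[2],1))
E
```

```text
{'clock': 0.0, 'joint_pos': [-1.422, 0.492, 1.559, 0.0, 1.092, -0.106], 'dq': [-0.003, 0.001, -0.001, -0.002, -0.001, 0.001], 'effort': [-0.003, -61.844, -26.159, -0.0, 0.004, -0.0], 'tool_pos': [0.158, -0.605, 0.253], 'tcp_rot': [-3.14, -0.0, 0.255], 'wrist_force': [-0.669, 0.684, 0.118], 'moment': [0.026, -0.021, -0.004], 'grip_force': 0.0, 'grip_width': 0.085}
scene [('image', (480, 640, 3)), ('range_z', (480, 640)), ('fx', 452.6993360343939), ('fy', 452.6993360343939), ('cx', 322.44168443799003), ('cy', 238.7208014980846), ('origin', array([0.83713968, 0.28390293, 0.8893377 ])), ('attitude', array([0.48394457, 0.00740741, 2.54076811])), ('shot', 1)]
cleat [0.652 0.06  0.001] 0.74
    0.81 1373 zmax 0.021 rect [666.7  40.6] [110.7  45.4] 3.1
fence [ 0.695  0.298 -0.001] 0.74
fence [ 0.499 -0.401 -0.   ] 0.54
    0.55 2367 zmax 0.021 rect [692.1 292.4] [ 40.5 219.8] 83.5
bender [0.682 0.185 0.001] 0.95
bender [ 0.543 -0.196 -0.003] 0.33
bender [0.694 0.296 0.004] 0.3
bender [ 0.501 -0.4   -0.001] 0.25
    0.85 12545 zmax 0.047 rect [727.2 242.9] [215.4 102.1] 14.6
packer1 [ 0.543 -
[... 1618 characters left out ...]
ect [ 439.1 -261.1] [11.8 51.2] 82.1
    0.44 137 zmax 0.041 rect [ 482.1 -325.9] [11.9 56.1] 70.5
wedge [ 0.504 -0.4    0.004] 0.97
    0.93 769 zmax 0.042 rect [ 573.2 -394.3] [178.4  29.8] 2.5
wedge_tip [ 0.661 -0.387 -0.001] 0.98
mallet [ 0.699 -0.218 -0.004] 0.86
    0.79 2021 zmax 0.071 rect [ 699.8 -214.4] [119.3  61.4] 85.1
try_square [ 0.438  0.351 -0.002] 0.78
try_square [ 0.691  0.292 -0.003] 0.36
    0.78 1103 zmax 0.02 rect [442.8 362. ] [121.8  79.1] 51.7
    0.22 766 zmax 0.023 rect [665.   42.9] [110.2  43.1] 1.9
tape_measure [ 0.484 -0.558 -0.001] 0.72
    0.92 535 zmax 0.068 rect [ 483.1 -555.4] [35.  65.3] 74.8
    0.66 737 zmax 0.042 rect [ 571.8 -394.3] [175.6  29.8] 2.5
```

```bash
python3 - <<'E'
from h import *
p=cap('scene','s1'); w=cloud(p)
# yaw from fence
def top(q,k=0,lo=None,hi=None):
    m=arm.outline_of(p,q)[k]['pixels']; P=w[m]; P=P[~np.isnan(P[:,0])]
    return P[(P[:,2]>lo)&(P[:,2]<hi)]
F=top('fence',0,.016,.026); C=top('cleat',0,.016,.026)
rf=cv2.minAreaRect((F[:,:2]*1000).astype(np.float32)); rc=cv2.minAreaRect((C[:,:2]*1000).astype(np.float32))
print(rf,rc)
for yaw in np.radians([-6.5,-7.0]):
    X=np.array([np.cos(yaw),np.sin(yaw)]);Y=np.array([-X[1],X[0]])
    B=top('bender',0,.010,.020)[:,:2]@np.stack([X,Y],1); Cc=C[:,:2]@np.stack([X,Y],1); Ff=F[:,:2]@np.stack([X,Y],1)
    print(np.degrees(yaw),'plate x',np.percentile(B[:,0],[.5,99.5]),'plate y',np.percentile(B[:,1],[.5,99.5]),'fence y',np.percentile(Ff[:,1],[1,99]),'x',np.percentile(Ff[:,0],[1,99]))
    for a in np.arange(B[:,0].min(),B[:,0].max(),.03):
        s=B[(B[:,0]>a)&(B[:,0]<a+.01)]; 
        if len(s): print('  plate edge',round(a+.005,3),np.round(s[:,1].min(),4))
    for a in np.arange(Cc[:,0].min(),Cc[:,0].max(),.015):
        s=Cc[(Cc[:,0]>a)&(Cc[:,0]<a+.006)]; print('  cleat',round(a+.003,3),np.round([s[:,1].min(),s[:,1].max()],4))
    print('cleat x',np.percentile(Cc[:,0],[.5,99.5]))
E
```

```text
((692.3240966796875, 292.5101318359375), (39.87106704711914, 219.53404235839844), 83.33038330078125) ((667.1602783203125, 40.95861053466797), (109.19549560546875, 44.965606689453125), 2.6048107147216797)
-6.5 plate x [0.54860502 0.76667396] plate y [0.1697674  0.34893297] fence y [0.34999527 0.38826959] x [0.54783111 0.7590185 ]
  plate edge 0.552 0.1696
  plate edge 0.582 0.1695
  plate edge 0.612 0.1688
  plate edge 0.642 0.169
  plate edge 0.672 0.1693
  plate edge 0.702 0.1686
  plate edge 0.732 0.1686
  plate edge 0.762 0.1695
  cleat 0.606 [0.0891 0.1296]
  cleat 0.621 [0.0881 0.1329]
  cleat 0.636 [0.0935 0.1347]
  cleat 0.651 [0.0945 0.1366]
  cleat 0.666 [0.0948 0.1399]
  cleat 0.681 [0.0975 0.1427]
  cleat 0.696 [0.1   0.145]
  cleat 0.711 [0.1032 0.147 ]
cleat x [0.60444725 0.71324547]
-7.0 plate x [0.54628443 0.76430513] plate y [0.17557806 0.3547485 ] fence y [0.35534521 0.39406859] x [0.54458001 0.75588699]
  plate edge 0.55 0.1744
  plate edge 0.58 0.1745
  plate edge 0.61 0.1742
  plate edge 0.64 0.1746
  plate edge 0.67 0.1751
  plate edge 0.7 0.1747
  plate edge 0.73 0.175
  plate edge 0.76 0.1761
  cleat 0.605 [0.0987 0.1349]
  cleat 0.62 [0.0933 0.1383]
  cleat 0.635 [0.099  0.1403]
  cleat 0.65 [0.1001 0.1423]
  cleat 0.665 [0.1006 0.1458]
  cleat 0.68 [0.1034 0.1486]
  cleat 0.695 [0.106  0.1511]
  cleat 0.71 [0.1094 0.1493]
cleat x [0.6034278  0.71222278]
```

View pics/scene0.png

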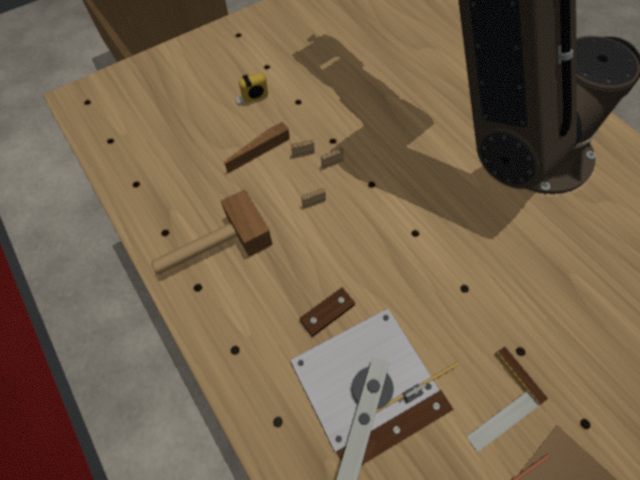

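The picture shows the cleat at (327,312), the plate at (370,380) with bolt heads only near its corners, packers at (302,148), (332,158) and (313,198), and the wedge at (255,148) with its tip lower left. The gap is about 32.5 mm, so one packer leaves r of about 20.5 mm and the tip should go tight near x = 83 mm. Next I turn and travel to the nearest packer.

Call:
servo_tool([
  [0,0,0,-0.0447,85],
  [0,0,0,-0.0447,85],
  [0,0,0,-0.0447,85],
  [0,0,0,-0.0447,85],
  [0,0,0,-0.0447,85],
  [0,0,0,-0.0447,85],
  [0,0,0,-0.0447,85],
  [0,0,0,-0.0447,85],
  [0,0,0,0,85],
  [0,0,0,0,85],
])

```text
clock: 3.05
tool_pos: [0.1576, -0.6048, 0.2533]
tcp_rot: [3.142, 0.0, 1.374]
wrist_force: [0.3, -0.2, 0.2]
grip_width: 0.0852
grip_force: 0.0
```

Call:
servo_tool([
  [0.5,0.313,0,0,85],
  [0.5,0.313,0,0,85],
  [0.5,0.313,0,0,85],
  [0.5,0.313,0,0,85],
  [0.5,0.313,0,0,85],
  [0.5,0.313,0,0,85],
  [0.5,0.313,0,0,85],
  [0.5,0.313,0,0,85],
  [0.5,0.313,0,0,85],
  [0.5,0.313,0,0,85],
])

```text
clock: 4.05
tool_pos: [0.4608, -0.2802, 0.2535]
tcp_rot: [3.141, 0.0, 1.374]
wrist_force: [0.4, -0.8, 0.3]
grip_width: 0.0848
grip_force: 0.0
```

Call:
servo_tool([
  [0.45,0.28,0,0,85],
  [0.45,0.28,0,0,85],
  [0.45,0.28,0.2,0,85],
  [0,0,0.4,0,85],
  [0,0,0.4,0,85],
  [0,0,0.2,0,85],
  [0,0,0,0,85],
  [0,0,0,0,85],
  [0,0,0,0,85],
  [0,0,0,0,85],
])

```text
clock: 5.05
tool_pos: [0.5412, -0.1946, 0.1644]
tcp_rot: [3.14, 0.001, 1.377]
wrist_force: [0.1, -0.5, -0.1]
grip_width: 0.0852
grip_force: 0.0
```

Call:
servo_tool([
  [0,0,0.4,0,85],
  [0,0,0.4,0,85],
  [0,0,0.4,0,85],
  [0,0,0.25,0,85],
  [0,0,0.1,0,85],
  [0,0,0.08,0,85],
  [0,0,0,0,50],
  [0,0,0,0,50],
  [0,0,0,0,50],
  [0,0,0,0,50],
], grip_force=30)

```text
clock: 6.05
tool_pos: [0.5414, -0.1946, 0.0422]
tcp_rot: [3.14, 0.001, 1.378]
wrist_force: [-0.6, -0.1, 7.4]
grip_width: 0.0552
grip_force: 32.3
```

Call:
servo_tool([
  [0,0,0,0,50],
  [0,0,0,0,50],
  [0,0,0,0,50],
  [0,0,-0.1,0,50],
  [0,0,-0.2,0,50],
  [0,0,-0.3,0,50],
  [0,0,-0.3,0,50],
  [0,0,-0.3,0,50],
  [0,0,-0.1,0,50],
  [0,0,0,0,50],
])

```text
clock: 7.05
tool_pos: [0.5412, -0.1945, 0.1397]
tcp_rot: [3.139, 0.001, 1.378]
wrist_force: [0.5, 0.1, -1.1]
grip_width: 0.0553
grip_force: 31.8
```

```bash
python3 - <<'E'
from h import *
p=cap('scene','g1'); s=arm.get_state(); print(s['tool_pos'],s['tcp_rot'],s['grip_width'],s['grip_force'])
w=cloud(p); t=np.array(s['tool_pos'])
# project tcp for crop
c=Rm(p).T@(t-p['origin']); u=int(p['cx']+p['fx']*c[0]/-c[2]); v=int(p['cy']-p['fy']*c[1]/-c[2]); print(u,v)
im=cv2.cvtColor(p['image'],cv2.COLOR_RGB2BGR)[max(0,v-70):v+70,max(0,u-90):u+90]
cv2.imwrite('pics/g1c.png',cv2.resize(im,None,fx=4,fy=4))
E
```

```text
[ 0.54088445 -0.19432857  0.13863736] [3.14097388e+00 2.28754288e-04 1.37823461e+00] 0.054974663166721435 31.846554279327393
312 166
```

View pics/g1c.png

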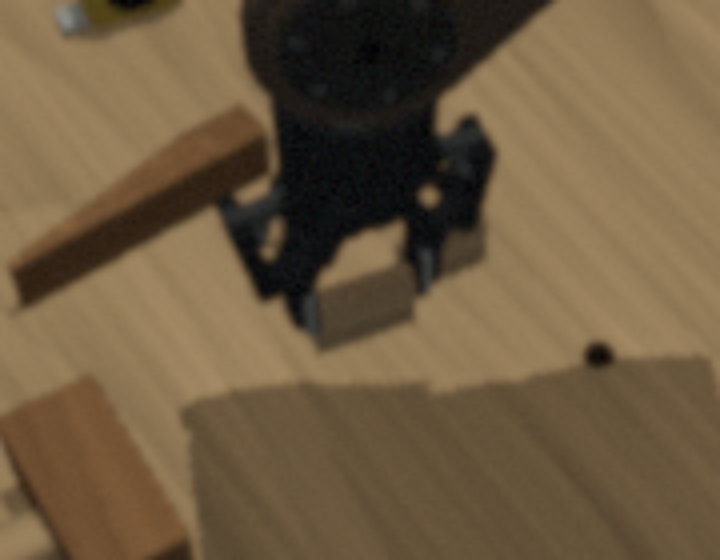

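The packer is held level, at crop (365,305). I carry it over the gap, about 5 mm short of the plate.

Call:
servo_tool([
  [0,0,0,-0.0242,50],
  [0.484,0.1585,0,0,50],
  [0.484,0.1585,0,0,50],
  [0.484,0.1585,0,0,50],
  [0.484,0.1585,0,0,50],
  [0.484,0.1585,0,0,50],
  [0.484,0.1585,0,0,50],
  [0.484,0.1585,0,0,50],
  [0.484,0.1585,0,0,50],
  [0,0,0,0,50],
])

```text
clock: 8.1
tool_pos: [0.6698, 0.0869, 0.1366]
tcp_rot: [-3.14, -0.0, 1.458]
wrist_force: [-0.8, -1.0, -1.1]
grip_width: 0.0553
grip_force: 31.9
```

Call:
servo_tool([
  [0,0,0.2,0,50],
  [0,0,0.2,0,50],
  [0,0,0.2,0,50],
  [0,0,0,0,50],
  [0,0,0,0,50],
  [0,0,0,0,50],
  [0,0,0,0,50],
  [0,0,0,0,50],
  [0,0,0,0,50],
  [0,0,0,0,50],
])

```text
clock: 9.1
tool_pos: [0.6692, 0.083, 0.0937]
tcp_rot: [3.141, 0.0, 1.454]
wrist_force: [0.3, 0.1, -0.4]
grip_width: 0.0549
grip_force: 31.9
```

```bash
python3 - <<'E'
from h import *
p=cap('scene'); s=arm.get_state(); print(s['tool_pos'],s['tcp_rot'],s['grip_width'])
u,v=327,325
im=cv2.cvtColor(p['image'],cv2.COLOR_RGB2BGR)[v-80:v+70,u-100:u+100]
a=cv2.resize(im,None,fx=4,fy=4); cv2.imwrite('pics/pl.png',a)
E
```

```text
[0.669204   0.08302879 0.0937045 ] [3.14126406e+00 6.27149585e-05 1.45438593e+00] 0.05496157017411113
```

View pics/pl.png

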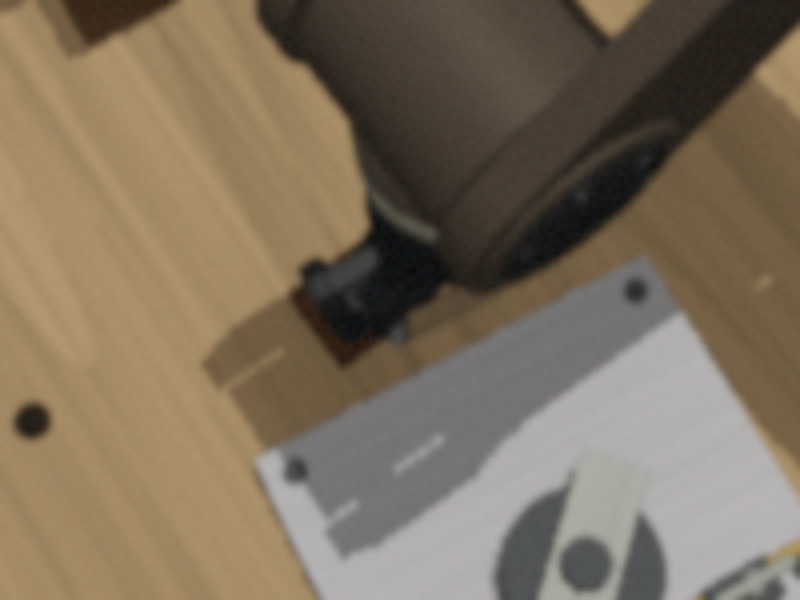

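The packer is hidden behind the hand, but the plate's edge at crop (260,460)–(640,260) is clear and undisturbed. I lower the packer.

Call:
servo_tool([
  [0,0,0.25,0,50],
  [0,0,0.2,0,50],
  [0,0,0.1,0,50],
  [0,0,0.06,0,50],
  [0,0,0.04,0,50],
  [0,0,0.03,0,50],
  [0,0,0,0,50],
  [0,0,0,0,50],
  [0,0,0,0,50],
  [0,0,0,0,50],
])

```text
clock: 10.15
tool_pos: [0.6693, 0.083, 0.0428]
tcp_rot: [3.141, 0.0, 1.454]
wrist_force: [-0.3, 0.4, 0.3]
grip_width: 0.0553
grip_force: 31.9
```

Call:
servo_tool([
  [0.02,0,0,0,50],
  [0.02,0,0,0,50],
  [0,0,0,0,50],
  [0,0,0,0,50],
  [0,0,0,0,50],
  [0,0,0,0,50],
  [0,0,0,0,50],
  [0,0,0,0,50],
  [0,0,0,0,50],
  [0,0,0,0,50],
])

```text
clock: 11.15
tool_pos: [0.6695, 0.086, 0.0425]
tcp_rot: [3.142, 0.0, 1.454]
wrist_force: [-0.0, 0.1, 0.7]
grip_width: 0.0555
grip_force: 31.9
```

Call:
servo_tool([
  [0.01,0,0,0,50],
  [0.01,0,0,0,50],
  [0,0,0,0,50],
  [0,0,0,0,50],
  [0,0,0,0,50],
  [0,0,0,0,50],
  [0,0,0,0,50],
  [0,0,0,0,50],
  [0,0,0,0,50],
  [0,0,0,0,50],
])

```text
clock: 12.15
tool_pos: [0.6697, 0.0874, 0.0425]
tcp_rot: [3.142, 0.0, 1.454]
wrist_force: [0.6, -0.9, -1.0]
grip_width: 0.0551
grip_force: 31.9
```

Call:
servo_tool([
  [0.01,0,0,0,50],
  [0.01,0,0,0,50],
  [0,0,0,0,50],
  [0,0,0,0,50],
  [0,0,0,0,50],
  [0,0,0,0,50],
  [0,0,0,0,50],
  [0,0,0,0,50],
  [0,0,0,0,50],
  [0,0,0,0,50],
])

```text
clock: 13.15
tool_pos: [0.6699, 0.0889, 0.0425]
tcp_rot: [3.142, 0.0, 1.454]
wrist_force: [-0.8, -3.3, 0.7]
grip_width: 0.0553
grip_force: 32.0
```

Call:
servo_tool([
  [0.01,0,0,0,50],
  [0,0,0,0,50],
  [0,0,0,0,50],
  [0,0,0,0,50],
  [0,0,0,0,50],
  [0,0,0,0,85],
  [0,0,0,0,85],
  [0,0,0,0,85],
  [0,0,0,0,85],
  [0,0,0,0,85],
])

```text
clock: 14.15
tool_pos: [0.67, 0.0899, 0.0425]
tcp_rot: [3.142, -0.0, 1.454]
wrist_force: [-0.0, 0.4, 0.9]
grip_width: 0.0851
grip_force: 0.0
```

Call:
servo_tool([
  [0,0,-0.1,0,85],
  [0,0,-0.3,0,85],
  [0,0,-0.4,0,85],
  [0,0,-0.4,0,85],
  [0,0,-0.4,0,85],
  [-0.4,0,-0.1,0,85],
  [-0.6,0,0,0,85],
  [-0.6,0,0,0,85],
  [-0.6,0,0,0,85],
  [-0.6,0,0,0,85],
])

```text
clock: 15.15
tool_pos: [0.6451, -0.1205, 0.1708]
tcp_rot: [3.141, 0.0, 1.454]
wrist_force: [0.3, 0.3, -0.5]
grip_width: 0.0851
grip_force: 0.0
```

```bash
python3 - <<'E'
from h import *
p=cap('scene'); w=cloud(p); s=arm.get_state(); print(s['tool_pos'],s['tcp_rot'])
yaw=np.radians(-6.7); X=np.array([np.cos(yaw),np.sin(yaw)]);Y=np.array([-X[1],X[0]]);A=np.stack([X,Y],1)
L=w[...,:2]@A; z=w[...,2]
m=(z>.033)&(z<.046)&(L[...,0]>.58)&(L[...,0]<.75)&(L[...,1]>.12)&(L[...,1]<.19)
P=L[m]; print('packer local',cv2.minAreaRect((P*1000).astype(np.float32)))
# wedge
r=arm.outline_of(p,'wedge')[0]; m=r['pixels']&(z>.034)&(z<.046); P=w[m][:,:2]
rc=cv2.minAreaRect((P*1000).astype(np.float32)); print('wedge',r['confidence'],rc)
th=np.arctan2(-.387+.4,.661-.502)
# refine wedge pose by fitting top polygon to points
from scipy.optimize import minimize
poly=np.array([[-20,-15],[20,-15],[160,8.3],[160,15],[-20,15]],float)
def cost(q):
    c,s_=np.cos(q[2]),np.sin(q[2]); pl=(poly@np.array([[c,s_],[-s_,c]])+q[:2]).astype(np.float32)
    hull=P*1000
    return sum(max(0,-cv2.pointPolygonTest(pl,(float(a),float(b)),True))**2 for a,b in hull)/len(hull)+0.0*q[0]
b=None
q=minimize(lambda q:cost(q),[502,-400,th],method='Nelder-Mead'); print('fit',q.x[:2],np.degrees(q.x[2]),q.fun)
for n in ['wedge','wedge_tip']: print(n,[np.round(d['centre'],4) for d in arm.pinpoint(p,n)[:1]])
im=cv2.cvtColor(p['image'],cv2.COLOR_RGB2BGR)[235:435,240:480]
cv2.imwrite('pics/pk.png',cv2.resize(im,None,fx=3,fy=3))
E
```

```text
[ 0.64457861 -0.12668657  0.17076127] [3.14048104e+00 1.75997914e-03 1.45102043e+00]
packer local ((655.0695190429688, 165.3126678466797), (56.12481689453125, 13.13669490814209), 0.270077109336853)
wedge 0.75 ((627.2626342773438, -388.11553955078125), (75.81598663330078, 17.60599708557129), 7.495286464691162)
fit [ 548.61059671 -400.67901235] 4.231031832549805 0.0
wedge []
wedge_tip [array([ 0.6638, -0.3832,  0.0029])]
```

View pics/pk.png

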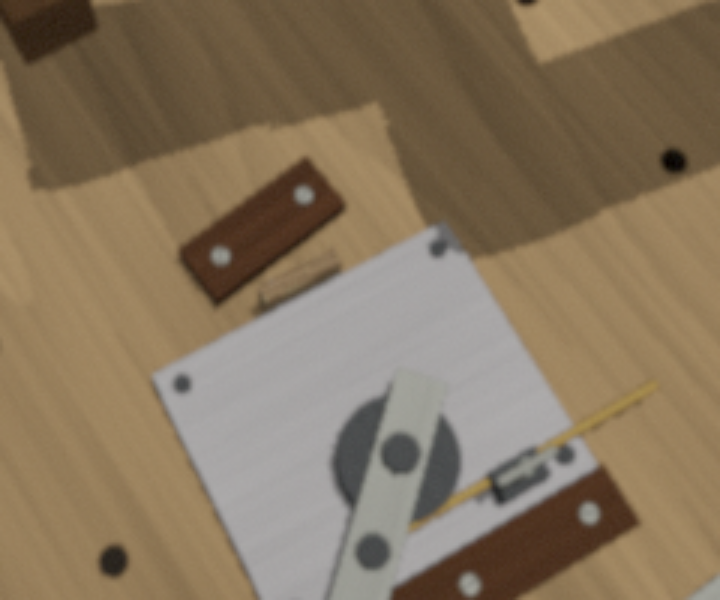

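The packer stands square against the plate at crop (300,278), with local centre (655, 165) mm, and about 20 mm of gap is left. Next is the wedge.

Call:
servo_tool([
  [0,0,0,0.0447,85],
  [0,0,0,0.0447,85],
  [0,0,0,0.0447,85],
  [0,0,0,0.0447,85],
  [0,0,0,0.0447,85],
  [0,0,0,0.0447,85],
  [0,0,0,0.0447,85],
  [0,0,0,0.0447,85],
  [0,0,0,0.0447,85],
  [0,0,0,0.0447,85],
])

```text
clock: 16.35
tool_pos: [0.6458, -0.117, 0.1703]
tcp_rot: [-3.142, -0.0, 0.046]
wrist_force: [-0.0, -0.1, -0.0]
grip_width: 0.0848
grip_force: 0.0
```

Call:
servo_tool([
  [-0.264,0.4426,0,0,85],
  [-0.264,0.4426,0,0,85],
  [-0.264,0.4426,0,0,85],
  [-0.264,0.4426,0,0,85],
  [-0.264,0.4426,0,0,85],
  [-0.264,0.4426,0,0,85],
  [-0.264,0.4426,0,0,85],
  [-0.264,0.4426,0,0,85],
  [0,0,0,0,85],
  [0,0,0,0,85],
])

```text
clock: 17.35
tool_pos: [0.501, -0.3914, 0.1702]
tcp_rot: [-3.141, -0.0, 0.05]
wrist_force: [-0.0, 0.2, -0.1]
grip_width: 0.0846
grip_force: 0.0
```

```bash
python3 - <<'E'
from h import *
s=arm.get_state(); print(s['tool_pos'],s['tcp_rot'],s['joint_pos'])
p=cap('wrist','wr'); w=cloud(p); z=w[...,2]
for n in ['wedge','wedge_tip']: print(n,[(np.round(d['centre'],4),d['confidence']) for d in arm.pinpoint(p,n)[:1]])
o=arm.outline_of(p,'wedge')
if o:
    m=o[0]['pixels']&(z>.034)&(z<.046); print(m.sum(),cv2.minAreaRect((w[m][:,:2]*1000).astype(np.float32)))
E
```

```text
[ 0.5009626  -0.39137903  0.17022303] [-3.14145325e+00 -1.44479154e-04  4.98021465e-02] [-7.67127901e-01  5.93404966e-01  1.61653905e+00  2.50121237e-04
  9.31651392e-01  7.53717069e-01]
wedge [(array([ 5.083e-01, -4.020e-01,  1.000e-04]), 0.8)]
wedge_tip []
9447 ((561.164794921875, -399.1842041015625), (153.8931427001953, 30.065828323364258), 1.1691632270812988)
```

View pics/wr.png

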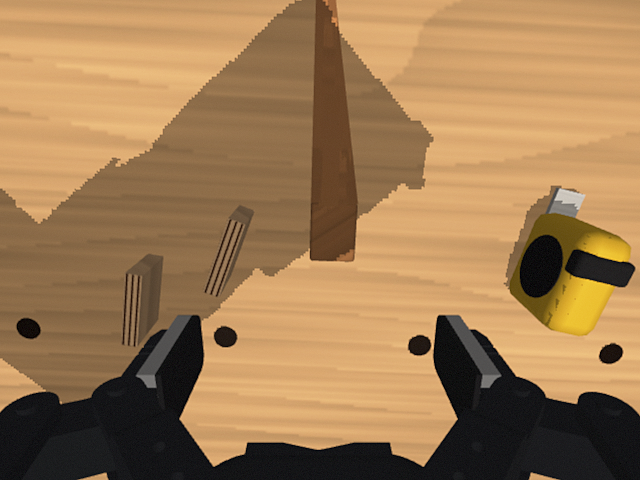

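The wedge's straight butt end is at pixel (332,250) and it runs up the image. The second packer at (230,250) is close to the left finger, so I descend with the fingers only 58 mm open.

Call:
servo_tool([
  [-0.023,0.119,0,0.0092,58],
  [0,0,0.2,0,58],
  [0,0,0.3,0,58],
  [0,0,0.3,0,58],
  [0,0,0.4,0,58],
  [0,0,0.3,0,58],
  [0,0,0.15,0,58],
  [0,0,0.073,0,58],
  [0,0,0,0,58],
  [0,0,0,0,58],
])

```text
clock: 18.55
tool_pos: [0.4997, -0.4014, 0.0418]
tcp_rot: [3.14, -0.001, 0.021]
wrist_force: [0.8, 0.7, 0.1]
grip_width: 0.0579
grip_force: 0.0
```

Call:
servo_tool([
  [0,0,0,0,20],
  [0,0,0,0,20],
  [0,0,0,0,20],
  [0,0,0,0,20],
  [0,0,0,0,20],
  [0,0,0,0,20],
  [0,0,0,0,20],
  [0,0,0,0,20],
  [0,0,0,0,20],
  [0,0,0,0,20],
], grip_force=100)

```text
clock: 19.55
tool_pos: [0.4996, -0.4013, 0.0421]
tcp_rot: [3.14, -0.001, 0.021]
wrist_force: [-1.3, 1.3, 8.1]
grip_width: 0.0277
grip_force: 99.5
```

Call:
servo_tool([
  [0,0,-0.1,0,20],
  [0,0,-0.3,0,20],
  [0,0,-0.5,0,20],
  [0,0,-0.5,0,20],
  [0,0,0,0.0439,20],
  [-0.13,-0.537,0,0,20],
  [-0.13,-0.537,0,0,20],
  [-0.13,-0.537,0,0,20],
  [-0.13,-0.537,0,0,20],
  [-0.13,-0.537,0,0,20],
])

```text
clock: 20.55
tool_pos: [0.4739, -0.1938, 0.1464]
tcp_rot: [3.141, -0.001, -0.117]
wrist_force: [0.4, 0.7, -1.4]
grip_width: 0.0283
grip_force: 98.9
```

Call:
servo_tool([
  [-0.13,-0.537,0,0,20],
  [-0.13,-0.537,0,0,20],
  [-0.13,-0.537,0,0,20],
  [-0.13,-0.537,0,0,20],
  [-0.13,-0.537,0,0,20],
  [-0.13,-0.537,0,0,20],
  [-0.13,-0.537,0,0,20],
  [0,0,0,0,20],
  [0,0,0,0,20],
  [0,0,0,0,20],
])

```text
clock: 21.55
tool_pos: [0.4397, 0.0921, 0.1461]
tcp_rot: [3.142, -0.0, -0.117]
wrist_force: [-0.1, -0.9, -0.2]
grip_width: 0.028
grip_force: 99.2
```

```bash
cat > m.py <<'E'
from h import *
s=arm.get_state(); print(np.round(s['tool_pos'],4),np.round(s['tcp_rot'],4),s['grip_width'])
p=cap('scene'); w=cloud(p); z=w[...,2]
yaw=np.radians(-6.7); X=np.array([np.cos(yaw),np.sin(yaw)]);A=np.stack([X,[-X[1],X[0]]],1)
L=(w[...,:2]@A)*1000
print('tool local',np.array(s['tool_pos'])[:2]@A*1000)
zo=s['tool_pos'][2]-.0421
o=arm.outline_of(p,'wedge')
if o:
    m=o[0]['pixels']; zt=np.nanpercentile(z[m],95); print('ztop',zt,'expect',.04+zo)
    m&=(z>.04+zo-.006); P=L[m]; print(cv2.minAreaRect(P.astype(np.float32)))
    for a in np.arange(P[:,0].min(),P[:,0].max(),12):
        q=P[(P[:,0]>=a)&(P[:,0]<a+6)]
        if len(q): print(round(a+3,1),q[:,1].min().round(1),q[:,1].max().round(1))
m=(z>.033)&(z<.046)&(L[...,0]>605)&(L[...,0]<750)&(L[...,1]>154)&(L[...,1]<190)
if m.any(): print('packer',cv2.minAreaRect(L[m].astype(np.float32)))
im=cv2.cvtColor(p['image'],cv2.COLOR_RGB2BGR)[235:435,240:480]
import sys
cv2.imwrite(f'pics/{sys.argv[1]}.png',cv2.resize(im,None,fx=3,fy=3))
E
python3 m.py w1
```

```text
[0.4397 0.0921 0.1461] [ 3.1415e+00 -5.0000e-04 -1.1730e-01] 0.028037365217279384
tool local [425.91372181 142.74267626]
ztop 0.14491350793616167 expect 0.14395697931055476
((501.89190673828125, 148.33181762695312), (179.4313507080078, 30.422456741333008), 5.617466449737549)
416.4 128.6 139.5
428.4 127.7 151.7
440.4 128.7 157.7
452.4 128.3 157.5
464.4 130.1 157.9
476.4 131.6 158.0
488.4 133.5 158.1
500.4 135.1 157.8
512.4 137.5 157.5
524.4 140.8 158.0
536.4 141.9 157.7
548.4 144.5 157.9
560.4 146.3 157.6
572.4 147.5 157.6
584.4 149.5 157.8
packer ((655.181396484375, 165.04776000976562), (55.642154693603516, 13.006865501403809), 0.27249670028686523)
```

View pics/w1.png

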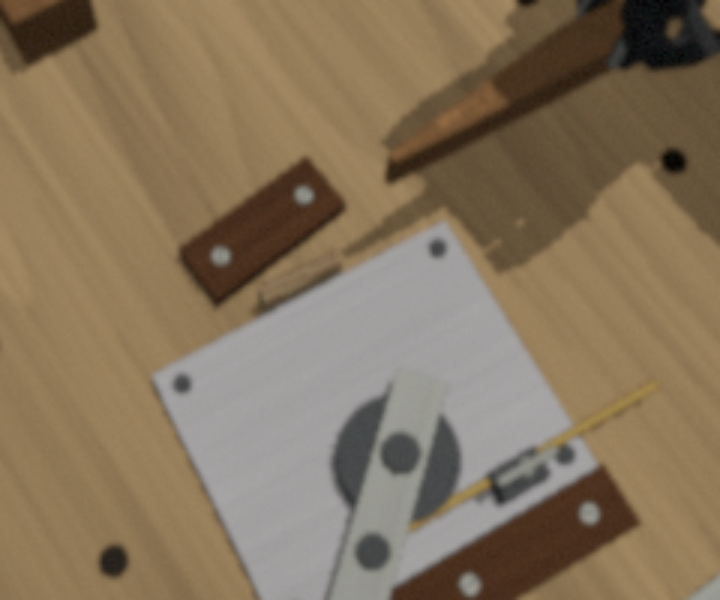

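The wedge is held straight at crop (500,100), its straight side at local y = 157.7 mm against a packer face near 159 mm, and its tip about 60 mm short of the cleat's origin. I lower it and advance.

Call:
servo_tool([
  [0,0,0.3,0,20],
  [0,0,0.4,0,20],
  [0,0,0.35,0,20],
  [0,0,0.2,0,20],
  [0,0,0.08,0,20],
  [0,0,0.03,0,20],
  [0,0,0.02,0,20],
  [0,0,0,0,20],
  [0,0,0,0,20],
  [0,0,0,0,20],
])

```text
clock: 22.65
tool_pos: [0.4397, 0.0926, 0.0428]
tcp_rot: [-3.142, -0.001, -0.117]
wrist_force: [0.5, -0.9, -0.6]
grip_width: 0.0277
grip_force: 99.2
```

Call:
servo_tool([
  [0.1,0,0,0,20],
  [0.15,0,0,0,20],
  [0.15,0,0,0,20],
  [0.1,0,0,0,20],
  [0,0,0,0,20],
  [0,0,0,0,20],
  [0,0,0,0,20],
  [0,0,0,0,20],
  [0,0,0,0,20],
  [0,0,0,0,20],
])

```text
clock: 23.65
tool_pos: [0.4766, 0.0883, 0.0423]
tcp_rot: [3.141, 0.0, -0.117]
wrist_force: [0.1, 0.1, -1.3]
grip_width: 0.028
grip_force: 99.2
```

Tip at about x = −23 and clear of contact. Advancing further.

Call:
servo_tool([
  [0.1,0,0,0,20],
  [0.15,0,0,0,20],
  [0.15,0,0,0,20],
  [0.15,0,0,0,20],
  [0.1,0,0,0,20],
  [0.08,0,0,0,20],
  [0,0,0,0,20],
  [0,0,0,0,20],
  [0,0,0,0,20],
  [0,0,0,0,20],
])

```text
clock: 24.65
tool_pos: [0.5308, 0.0819, 0.0423]
tcp_rot: [3.141, 0.0, -0.117]
wrist_force: [-0.1, -0.2, -1.5]
grip_width: 0.0274
grip_force: 99.2
```

Call:
servo_tool([
  [0.1,0,0,0,20],
  [0.1,0,0,0,20],
  [0.06,0,0,0,20],
  [0.06,0,0,0,20],
  [0,0,0,0,20],
  [0,0,0,0,20],
  [0,0,0,0,20],
  [0,0,0,0,20],
  [0,0,0,0,20],
  [0,0,0,0,20],
])

```text
clock: 25.65
tool_pos: [0.5548, 0.0791, 0.0423]
tcp_rot: [3.141, 0.0, -0.117]
wrist_force: [-1.1, 0.1, -0.2]
grip_width: 0.028
grip_force: 99.2
```

Call:
servo_tool([
  [0.04,0,0,0,20],
  [0.04,0,0,0,20],
  [0.04,0,0,0,20],
  [0.04,0,0,0,20],
  [0,0,0,0,20],
  [0,0,0,0,20],
  [0,0,0,0,20],
  [0,0,0,0,20],
  [0,0,0,0,20],
  [0,0,0,0,20],
])

```text
clock: 26.65
tool_pos: [0.5667, 0.0777, 0.0423]
tcp_rot: [3.142, 0.0, -0.117]
wrist_force: [-0.7, 0.1, -0.3]
grip_width: 0.0279
grip_force: 99.2
```

Call:
servo_tool([
  [0.02,0,0,0,20],
  [0.02,0,0,0,20],
  [0.02,0,0,0,20],
  [0,0,0,0,20],
  [0,0,0,0,20],
  [0,0,0,0,20],
  [0,0,0,0,20],
  [0,0,0,0,20],
  [0,0,0,0,20],
  [0,0,0,0,20],
])

```text
clock: 27.65
tool_pos: [0.5713, 0.0771, 0.0423]
tcp_rot: [3.142, -0.0, -0.117]
wrist_force: [0.2, 1.0, -2.1]
grip_width: 0.028
grip_force: 99.2
```

Call:
servo_tool([
  [0.02,0,0,0,20],
  [0.02,0,0,0,20],
  [0,0,0,0,20],
  [0,0,0,0,20],
  [0,0,0,0,20],
  [0,0,0,0,20],
  [0,0,0,0,20],
  [0,0,0,0,20],
  [0,0,0,0,20],
  [0,0,0,0,20],
])

```text
clock: 28.65
tool_pos: [0.5741, 0.0772, 0.0422]
tcp_rot: [-3.141, 0.001, -0.117]
wrist_force: [-1.5, 5.3, -0.3]
grip_width: 0.0275
grip_force: 99.3
```

Call:
servo_tool([
  [0.02,0,0,0,20],
  [0.02,0,0,0,20],
  [0,0,0,0,20],
  [0,0,0,0,20],
  [0,0,0,0,20],
  [0,0,0,0,20],
  [0,0,0,0,20],
  [0,0,0,0,20],
  [0,0,0,0,20],
  [0,0,0,0,20],
])

```text
clock: 29.65
tool_pos: [0.5765, 0.0772, 0.0421]
tcp_rot: [-3.141, 0.002, -0.116]
wrist_force: [-4.6, 8.5, -0.1]
grip_width: 0.0283
grip_force: 99.5
```

The cleat is now touching (+y force), so I follow the slope by easing towards the packer.

Call:
servo_tool([
  [0.015,-0.006,0,0,20],
  [0.015,-0.006,0,0,20],
  [0,0,0,0,20],
  [0,0,0,0,20],
  [0,0,0,0,20],
  [0,0,0,0,20],
  [0,0,0,0,20],
  [0,0,0,0,20],
  [0,0,0,0,20],
  [0,0,0,0,20],
])

```text
clock: 30.65
tool_pos: [0.5776, 0.0774, 0.0421]
tcp_rot: [3.141, 0.005, -0.117]
wrist_force: [-11.3, 4.5, 5.2]
grip_width: 0.0277
grip_force: 100.0
```

Call:
servo_tool([
  [0.015,-0.006,0,0,20],
  [0.015,-0.006,0,0,20],
  [0,0,0,0,20],
  [0,0,0,0,20],
  [0,0,0,0,20],
  [0,0,0,0,20],
  [0,0,0,0,20],
  [0,0,0,0,20],
  [0,0,0,0,20],
  [0,0,0,0,20],
])

```text
clock: 31.65
tool_pos: [0.5787, 0.0776, 0.0421]
tcp_rot: [3.14, 0.008, -0.117]
wrist_force: [-17.6, -1.1, 9.5]
grip_width: 0.0279
grip_force: 100.7
```

Call:
servo_tool([
  [0.02,-0.003,0,0,20],
  [0.02,-0.003,0,0,20],
  [0,0,0,0,20],
  [0,0,0,0,20],
  [0,0,0,0,20],
  [0,0,0,0,20],
  [0,0,0,0,20],
  [0,0,0,0,20],
  [0,0,0,0,20],
  [0,0,0,0,20],
])

```text
clock: 32.65
tool_pos: [0.5794, 0.0776, 0.0421]
tcp_rot: [3.139, 0.013, -0.117]
wrist_force: [-28.8, -1.7, 19.6]
grip_width: 0.028
grip_force: 101.9
```

Call:
servo_tool([
  [0.02,-0.003,0,0,20],
  [0.02,-0.003,0,0,20],
  [0,0,0,0,20],
  [0,0,0,0,20],
  [0,0,0,0,20],
  [0,0,0,0,20],
  [0,0,0,0,20],
  [0,0,0,0,20],
  [0,0,0,0,20],
  [0,0,0,0,20],
])

```text
clock: 33.65
tool_pos: [0.5797, 0.0776, 0.042]
tcp_rot: [3.138, 0.019, -0.116]
wrist_force: [-43.2, -3.3, 28.3]
grip_width: 0.0279
grip_force: 103.2
```

```bash
python3 m.py w2
```

```text
[0.5797 0.0776 0.042 ] [ 3.1384  0.0193 -0.1165] 0.027926237180708507
tool local [566.7039285  144.74721252]
ztop 0.041590306577086365 expect 0.039926667549969236
((650.2164916992188, 146.69821166992188), (162.99107360839844, 30.147096633911133), 2.008251905441284)
572.0 129.9 154.4
584.0 129.8 159.4
596.0 129.6 159.3
608.0 131.6 159.2
620.0 135.6 159.6
632.0 136.9 160.7
644.0 137.9 160.0
656.0 140.4 160.0
668.0 142.5 159.0
680.0 144.5 161.2
692.0 146.5 159.7
704.0 148.4 160.2
716.0 151.0 160.6
728.0 153.7 160.5
packer ((668.2958374023438, 163.07876586914062), (126.03472137451172, 18.088136672973633), 0.07760879397392273)
```

View pics/w2.png

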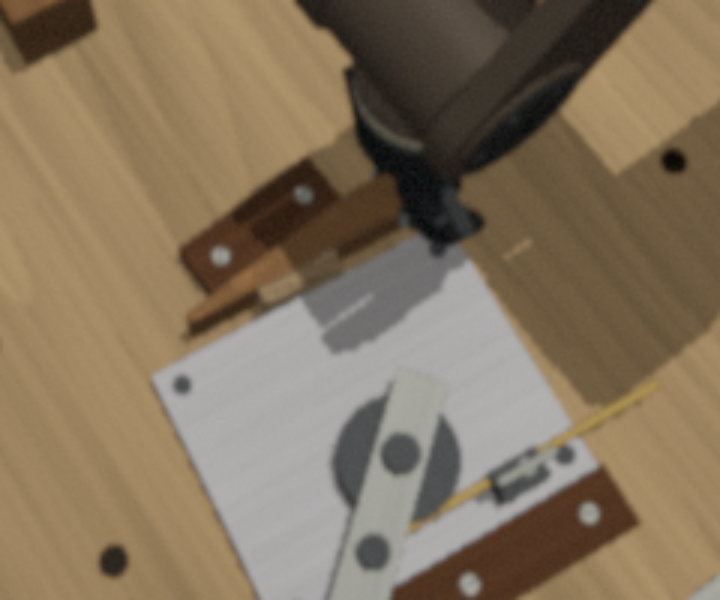

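The tip is at local x ≈ 732, so about 81 mm along the cleat, which matches 6r − 40. The force has climbed to 43 N with almost no further motion, so it is tight. The wedge's nose shows at crop (195,320), the packer is clamped at (300,280), and the plate and fence look undisturbed. A last check for flatness and the fence before handing in.

```bash
python3 - <<'E'
from h import *
p=cap('scene'); w=cloud(p); z=w[...,2]; s=arm.get_state()
print(s['clock'],np.round(s['wrist_force'],1),np.round(s['moment'],2),s['grip_force'])
yaw=np.radians(-6.7); X=np.array([np.cos(yaw),np.sin(yaw)]);A=np.stack([X,[-X[1],X[0]]],1)
L=(w[...,:2]@A)*1000
m=arm.outline_of(p,'wedge')[0]['pixels']&(z>.034)&(z<.05)&(L[...,0]>605)
print('wedge top fit z',np.polyfit(L[m][:,0]-650,z[m]*1000,1))
m=arm.outline_of(p,'cleat')[0]['pixels']&(z>.016)&(z<.026); print('cleat z',np.median(z[m]))
m=arm.outline_of(p,'bender')[0]['pixels']&(z>.01)&(z<.02); print('plate',np.percentile(L[m],[.5,99.5],axis=0),np.median(z[m]))
E
```

```text
33.8 [-42.9  -4.1  28.8] [-0.49  6.12 -0.11] 103.1757402420044
wedge top fit z [-1.95051687e-03  3.92198428e+01]Traceback (most recent call last):
  File "<stdin>", line 8, in <module>
IndexError: list index out of range
```

```bash
python3 -c "
from cell import arm
print(arm.hand_in())"
```

```text
the job is handed in; nothing more can be done
None
```

The job is handed in: one packer stands in the gap, and the wedge is in flat and tight, its thin end about 81 mm along the cleat. The arm is still gripping it and pressing in with about 43 N. In the pictures the plate sits where it did against the fence. I didn't go near the tape measure or try square, and carried the wedge above the mallet's height.

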